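# Stack the empty parts bin on the full one

### The arm

A 6-joint arm with a two-finger parallel gripper is mounted at the origin on the work surface. World frame = base frame: x ahead of the robot, y to its left, z up, the work surface at z = 0. Lengths are in m, angles in rad, forces in N, time in s.
With the tool pointing down it reaches from about 0.425 to 0.95 m from the base axis. Payload 3.5 kg.
Tool frame: the origin (TCP) lies midway between the tips of the shut fingers; the grasp point (between the pads) lies 19 mm behind it; z points along the fingers, y is the direction in which the jaws open and shut (so a half turn about z gives the same grasp; the last joint's range is limited). The gripper opens to 85 mm and grips with 20 to 120 N. Pads are 22 mm wide; open, the fingers measure 114 mm over their backs; the gripper's body (76 mm by 85 mm) begins 54 mm behind the grasp point. The pads swing forward as they close: fully open they stand 13 mm farther back than shut.
Start: joints at [-1.434, 0.286, 1.577, -0, 1.279, -0.15], TCP at [0.191, -0.647, 0.231] pointing down, gripper open.
Joint ranges: [-2.77, 2.77], [-0.9, 2.22], [0.21, 2.48], [-1.53, 4.67], [0.24, 2.81], [-2.84, 2.84]. Speed limits (rad/s): [2.79, 2.79, 3.14, 3.14, 3.14, 3.14].

### API

Orientations are given as a unit quaternion [x, y, z, w].
In Python, from plant import * gives the robot as it stands.
- The arm moves only by the shell command python3 -m jog 'ROWS' [FORCE]. ROWS is a JSON object of lists of equal length, an entry for each row: "travel": the shift along the world's x, y, z in mm, a list of three; "dr": the turn, a rotation vector about the world's x, y, z in degrees, a list of three; "jaw": the closure in counts, from 0 (fully open) to 255 (shut). In form: {"travel": [[x, y, z], ...], "dr": [[wx, wy, wz], ...], "jaw": [jaw, ...]}. A call has 1 to 5 rows; each row shifts and turns the commanded pose from where the row before left it; what a row does not reach is not made up. A row lasts 1/12 s, in which the tool goes at most 41.7 mm and 7.16 degrees, less where a joint would pass 70% of its speed; a pose out of reach is approached as far as the arm can. A call is refused whole if a number of a shift passes 41.7 or a number of a turn 7.16, either way. A call with a gripper value outside its range is refused whole. The fingers move at their own pace and stop on an object; FORCE is the grip in N (left out, the last holds). Time passes only in rows, so rows that do not move let the fingers close. It gives the time, the measured TCP pose, the force and the opening at its end, in the units of the state.
- get_state(): the state, without advancing time (a new reading comes with each control period).
- read_camera(name): name is "scene" or "top" or "wrist"; returns the picture (420x560x3 uint8, red, green, blue); there is no depth.
- camera_info(name): a dict with "K" (3x3 intrinsics, pixels), "R" (3x3) and "t" (3): a world point X has camera coordinates R X + t; the wrist camera has in their place "mount" (4x4, takes a point from camera to tool coordinates, whose origin is the TCP and whose axes are the flange's). Camera axes: x right, y down, z forward; pixel columns grow to the right and rows downward; lengths in m; the calibration is good to about 2 mm. A picture is of the moment at which its call begins: read the wrist's pose just before it. camera_info takes no time and is no camera call.
- sign_off(): hands the job in, once; it reports no verdict.
The state is a dict: "time": time; "qpos": joint angles; "dq": joint speeds; "joint_efforts": joint torques, N m; "eef_pos": TCP position; "tcp_rot": TCP orientation; "contact_force": force on the tool from outside, world axes, zero at the start; "wrist_torque": the same for the moment, N m; "opening": opening from 0.0 (shut) to 1.0 (fully open).
Only numpy, scipy, OpenCV 4.12 (cv2) and the standard library are available. Lean on these libraries where they do the work, as an engineer would, in place of code of your own. Each camera call takes 0.05 s, during which the arm holds its last target. There are 200 camera calls.

### The job

Two slim stack-nest parts bins of the same pattern stand on the workbench: one empty, one with bolts in it. Pick up the empty bin, turn it end for end relative to the full one and set it down (do not drop it) on top, lengths in line, so that its lugs rest on the full bin's rim and it stands level and stacked, not nested inside. Leave the full bin where it stands, and do not disturb the short wide bin.

Things in the scene. Friction and masses are not known exactly. Their poses are not given: they have to be found in the camera images.
- empty_mid (a point): Centre of the empty slim light-grey bin, 35 mm above its underside; loose, up to 0.23 kg, upright. 160 mm long (x, ears included) x 60 wide (y) x 70 high. Grip across its long sides, flat, upright and 60 mm apart outside from 32 to 70 mm above the underside, pads about 48 mm up. Below is a narrower foot, 100 x 32 mm at the underside. Stacked properly, this point is 58 mm above full_mid
- empty_front (a point): Middle of the empty bin's front (+x) end, 80 mm along +x from empty_mid, same height and axes. The front has two ears beside a 22 mm open gap, the rear (-x) one central ear. Lugs on the foot, 12 mm up, stick out endwise: same way round as the full bin they drop through its gaps (nested, 32 mm deep); turned 180 degrees they rest on its ears, the foot 12 mm deep with 10 mm of play each way
- full_mid (a point): Centre of the full bin, 35 mm above its underside: same light-grey plastic, sizes, ears, lugs and axes as the empty one (+x to its two-ear end), rim 70 mm above its underside; loose, 0.6 to 0.95 kg, upright. Dark steel bolts, fixed in it, lie in its bottom, below 35 mm. At the start both bins' front ends point away from the robot within about 25 degrees
- short_bin: Bystander: plain open bin of the same light-grey plastic, shorter and wider, no lugs, 100 x 85 x 55 mm, with a small carton in it; loose; origin at the centre of its underside. Must not be moved. (A tape roll, a screwdriver and a jar also stand near the bins.)
There are look-alikes about, which are no part of the job. What is shaped like the part that bears full_mid but green or purple is not meant.

How it is judged:
On the way:
1. the empty bin is lifted off the bench (height (world z) of empty_mid above 0.1 m), for 0.1 s.
At the end, for the whole second after the job is handed in: The empty bin rests on the full bin turned end for end (in line within 14 degrees), centres within 18 mm seen from above and 52 to 64 mm apart in height (lugs on the rim, not nested), both level within 6 degrees, the full bin on the bench within 40 mm of its start (horizontal distance between empty_mid and full_mid below 0.018 m and z of empty_mid in the frame of full_mid between 0.052 and 0.064 m and x of empty_front in the frame of full_mid below -0.04 m and angle between the x axis of empty_mid and the x axis of full_mid, either way round below 0.24 rad and angle between each of empty_mid, full_mid's own z axis and vertical below 0.1 rad and height (world z) of full_mid below 0.045 m and distance of full_mid from where it was at the start of the episode below 0.04 m and linear speed of empty_bin below 0.02 m/s); the robot touches nothing.
It fails at once if the empty bin is dropped: let go more than about 30 mm above where it should rest (height (world z) of empty_mid above 0.125 m and contact force between the fingers and empty_bin below 0.05 N).
It fails at once if the short wide bin is moved by more than 20 mm (distance of short_bin from where it was at the start of the episode above 0.02 m).
It also fails if it takes over 40 s, if anything falls off the work surface, if the arm or the gripper's body presses on something with over 40 N, if the wrist force passes 120 N, or if a joint passes its speed limit or range.

## Working session

There is one attempt and no reset: what is moved stays moved. The work goes in short steps, Python scripts to look and compute and a shell command to move; the robot and the scene stay as the last step left them, time stands still between calls to the robot, and variables do not carry over. Pictures are saved under pics/ and viewed, about 8 in all and at most 12, crops included, and the job is handed in when it is done.

```bash
ls && mkdir -p pics && python3 - <<'E'
from plant import *
import cv2,numpy as np
s=get_state();print({k:np.round(v,3) for k,v in s.items()})
for n in("top","scene"):
    im=read_camera(n);cv2.imwrite(f"pics/{n}0.png",im[:,:,::-1])
    c=camera_info(n);print(n,np.round(c["K"],1).tolist(),np.round(c["R"],3).tolist(),np.round(c["t"],3))
print(camera_info("wrist"))
E
```

```text
pics
{'time': np.float64(0.0), 'qpos': array([-1.434,  0.287,  1.578,  0.   ,  1.279, -0.15 ]), 'dq': array([-0.001, -0.   , -0.001, -0.001, -0.   , -0.001]), 'joint_efforts': array([-2.0000e-03, -4.0598e+01, -2.9263e+01, -0.0000e+00,  6.0000e-03,
        0.0000e+00]), 'eef_pos': array([ 0.191, -0.647,  0.23 ]), 'tcp_rot': array([ 0.99 ,  0.143,  0.   , -0.001]), 'contact_force': array([-0.428, -0.403, -0.533]), 'wrist_torque': array([ 0.049, -0.016, -0.072]), 'opening': np.float64(1.0)}
top [[429.0, 0.0, 282.9], [0.0, 429.0, 212.5], [0.0, 0.0, 1.0]] [[0.024, -1.0, -0.011], [-0.987, -0.022, -0.158], [0.158, 0.015, -0.987]] [0.032 0.577 1.061]
scene [[506.0, 0.0, 282.8], [0.0, 506.0, 212.0], [0.0, 0.0, 1.0]] [[-0.863, 0.505, 0.014], [0.366, 0.643, -0.673], [-0.349, -0.576, -0.74]] [ 0.472 -0.215  1.355]
{'K': array([[297.44345944,   0.        , 282.54952317],
       [  0.        , 297.44345944, 210.08251869],
       [  0.        ,   0.        ,   1.        ]]), 'mount': array([[ 5.87888092e-04, -9.52359222e-01, -3.04977977e-01,
         7.80468116e-02],
       [ 9.99999101e-01,  9.27355247e-04, -9.68226495e-04,
         9.00995966e-04],
       [ 1.20492236e-03, -3.04977134e-01,  9.52358911e-01,
        -1.41749476e-01],
       [ 0.00000000e+00,  0.00000000e+00,  0.00000000e+00,
         1.00000000e+00]])}
```

View pics/top0.png

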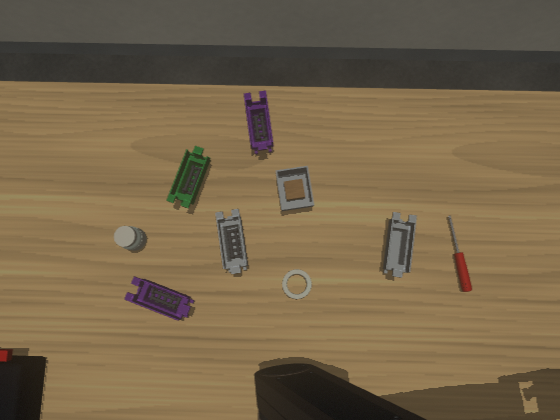

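View pics/scene0.png

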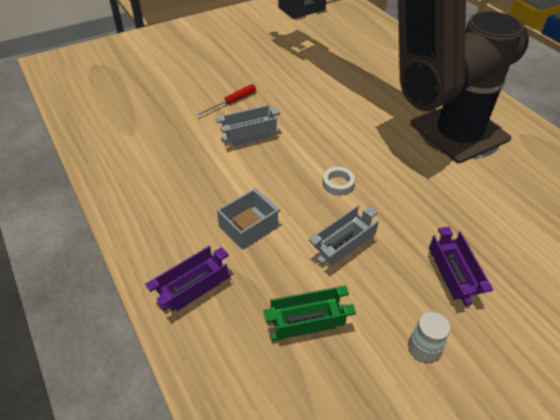

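Top view, first candidates: grey with bolts (232,242) = full. Grey without bolts (399,245) = empty. Look-alikes are green (190,180), purple (259,125) and purple (160,298), plus the short bin (295,190). One close crop of both grey bins will check the choice.

```bash
python3 - <<'E'
import cv2,numpy as np
im=cv2.imread("pics/top0.png")
a=im[202:282,200:265];b=im[202:282,370:435]
f=lambda x:cv2.convertScaleAbs(cv2.resize(x,None,fx=6,fy=6,interpolation=cv2.INTER_CUBIC),alpha=1.3)
cv2.imwrite("pics/crop.png",np.hstack([f(a),f(b)]))
E
```

```text
(no output)
```

View pics/crop.png

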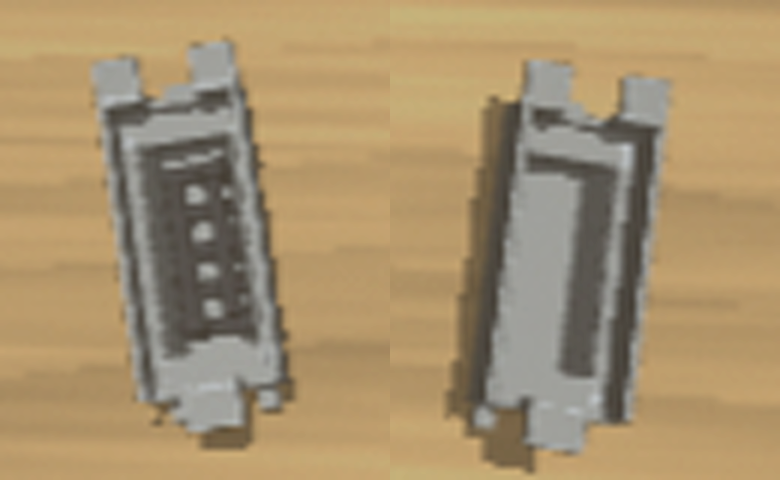

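```bash
cat > h.py <<'E'
import numpy as np
from plant import *
def cast(n,px,z):
    c=camera_info(n);R,t=np.array(c["R"]),np.array(c["t"])
    o=-R.T@t;px=np.atleast_2d(px)
    d=np.c_[px,np.ones(len(px))]@np.linalg.inv(c["K"]).T@R
    return o+d*((z-o[2])/d[:,2])[:,None]
E
python3 - <<'E'
from h import *
for n,o,p in(("full",200,[(92,65),(232,42),(190,432),(243,424)]),("empty",370-65,[(527,60),(669,78),(527,445),(582,452)])):
    p=np.array(p,float)/6-.42+[o,202]
    P=cast("top",p,.07);f=P[:2].mean(0);r=P[2:].mean(0);d=f-r
    print(n,np.round(P[:,:2],3).tolist(),"mid",np.round((f+r)/2,4),"len",np.linalg.norm(d[:2]),"yaw",np.degrees(np.arctan2(d[1],d[0])),"earw",np.linalg.norm(P[0]-P[1]),np.linalg.norm(P[2]-P[3]))
s=get_state()
from scipy.spatial.transform import Rotation as Ro
print(Ro.from_quat(s["tcp_rot"]).as_matrix().round(3))
E
```

```text
full [[0.569, 0.217], [0.58, 0.158], [0.417, 0.169], [0.421, 0.147]] mid [0.4966 0.173  0.07  ] len 0.15853905740121396 yaw 10.727590489652343 earw 0.05972827943119944 0.02204975790213872
empty [[0.581, -0.231], [0.575, -0.29], [0.421, -0.228], [0.419, -0.25]] mid [ 0.4989 -0.2496  0.07  ] len 0.1593696969465906 yaw -7.561467575268018 earw 0.05953126910235061 0.022534808829290327
[[ 0.959  0.283 -0.   ]
 [ 0.283 -0.959  0.002]
 [ 0.    -0.002 -1.   ]]
```

Left is the two-ear-forward bin with bolts (full), right the plain empty one. The measured lengths are 158.5 and 159.4 mm and the ears are 60 and 22 mm, matching the given sizes. Yaws are +10.7° (full) and −7.6° (empty). Next I move above the empty bin and check with the wrist camera.

```bash
python3 -m jog '{"travel":[[26,33,0],[26,33,0],[26,33,0],[26,33,0],[26,33,0]],"dr":[[0,0,-2],[0,0,-2],[0,0,-2],[0,0,-2],[0,0,-2]],"jaw":[0,0,0,0,0]}' && python3 -m jog '{"travel":[[26,33,0],[26,33,0],[26,33,0],[26,33,0],[26,33,0]],"dr":[[0,0,-2],[0,0,-2],[0,0,-2],[0,0,-2],[0,0,-2]],"jaw":[0,0,0,0,0]}' && python3 -m jog '{"travel":[[26,33,0],[22,34,0],[0,0,0],[0,0,0]],"dr":[[0,0,-2],[0,0,-2],[0,0,0],[0,0,0]],"jaw":[0,0,0,0]}'
cat >> h.py <<'E'
from scipy.spatial.transform import Rotation as Ro
def pose():
    s=get_state();return np.array(s["eef_pos"]),Ro.from_quat(s["tcp_rot"]).as_matrix()
def wcast(px,z,P):
    c=camera_info("wrist");p,R=P;M=c["mount"];Rc=R@M[:3,:3];o=p+R@M[:3,3];px=np.atleast_2d(px)
    d=np.c_[px,np.ones(len(px))]@np.linalg.inv(c["K"]).T@Rc.T
    return o+d*((z-o[2])/d[:,2])[:,None]
def info(n,P):
    P=np.array(P);f=P[:2].mean(0);r=P[2:].mean(0);d=f-r
    print(n,"mid",np.round((f+r)/2,4),"len",np.linalg.norm(d),"yaw",np.degrees(np.arctan2(d[1],d[0])),"ears",np.linalg.norm(P[0]-P[1]),np.linalg.norm(P[2]-P[3]))
E
python3 - <<'E'
from h import *
import cv2
P=pose();im=read_camera("wrist");cv2.imwrite("pics/w1.png",im[:,:,::-1]);np.savez("w1.npz",p=P[0],R=P[1])
print(P[0].round(4),np.degrees(np.arctan2(P[1][1,0],P[1][0,0])))
E
```

```text
time: 0.52
eef_pos: [0.3205, -0.4818, 0.2306]
tcp_rot: [0.998, 0.055, -0.0, -0.001]
contact_force: [1.0, 0.5, 0.3]
opening: 0.997
time: 0.93
eef_pos: [0.4495, -0.318, 0.2309]
tcp_rot: [0.999, -0.032, -0.0, -0.0]
contact_force: [0.6, 0.2, -0.2]
opening: 1.002
time: 1.27
eef_pos: [0.4973, -0.2513, 0.2308]
tcp_rot: [0.998, -0.064, -0.0, -0.0]
contact_force: [0.6, -0.6, -0.1]
opening: 0.998
[ 0.4973 -0.2513  0.2308] -7.298054046894677
```

View pics/w1.png

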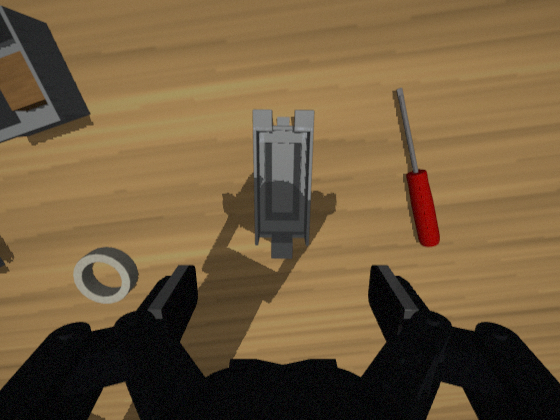

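The wrist view shows the empty bin: front ear corners at (252,110) and (314,110), rear ear end at (272,258)–(294,258).

```bash
python3 - <<'E'
from h import *
z=np.load("w1.npz")
info("empty",wcast([(252,110),(314,110),(271.5,257),(293.5,257)],.07,(z["p"],z["R"])))
info("empty",wcast([(252,110),(314,110),(271.5,257),(293.5,257)],.066,(z["p"],z["R"])))
E
```

```text
empty mid [ 0.5013 -0.2525  0.07  ] len 0.15680554171638345 yaw -7.441987442314697 ears 0.05975579537800786 0.02475814260329619
empty mid [ 0.5003 -0.2524  0.066 ] len 0.1588793820834003 yaw -7.441987442314675 ears 0.06054609895568534 0.02508558278800564
```

Both views agree within 3 mm, with the bin at about (0.500, −0.251). Descend and grip.

```bash
python3 -m jog '{"travel":[[2.5,0,-35],[0,0,-40],[0,0,-40],[0,0,-40],[0,0,-30]],"dr":[[0,0,0],[0,0,0],[0,0,0],[0,0,0],[0,0,0]],"jaw":[0,0,0,0,0]}' 40 && python3 -m jog '{"travel":[[0,0,-15],[0,0,-7.5],[0,0,0],[0,0,0]],"dr":[[0,0,0],[0,0,0],[0,0,0],[0,0,0]],"jaw":[0,0,0,120]}' 40 && python3 -m jog '{"travel":[[0,0,0],[0,0,0],[0,0,0],[0,0,0],[0,0,0]],"dr":[[0,0,0],[0,0,0],[0,0,0],[0,0,0],[0,0,0]],"jaw":[255,255,255,255,255]}' 40
```

```text
time: 1.73
eef_pos: [0.4966, -0.254, 0.0428]
tcp_rot: [0.998, -0.067, -0.002, -0.001]
contact_force: [0.8, 0.4, 0.7]
opening: 0.998
time: 2.07
eef_pos: [0.4992, -0.2547, 0.0245]
tcp_rot: [0.998, -0.067, 0.0, 0.0]
contact_force: [0.2, 0.1, 0.0]
opening: 0.885
time: 2.48
eef_pos: [0.5005, -0.2546, 0.0261]
tcp_rot: [0.998, -0.066, 0.002, 0.001]
contact_force: [-1.8, -0.3, 5.7]
opening: 0.7
```

```bash
python3 -m jog '{"travel":[[0,0,8],[0,0,20],[0,0,35],[0,0,35],[0,0,35]],"dr":[[0,0,0],[0,0,0],[0,0,0],[0,0,0],[0,0,0]],"jaw":[255,255,255,255,255]}' 40 && python3 -m jog '{"travel":[[0,0,30],[0,0,12],[0,0,0],[0,0,0]],"dr":[[0,0,0],[0,0,0],[0,0,0],[0,0,0]],"jaw":[255,255,255,255]}' 
python3 - <<'E'
from h import *
import cv2
P=pose();im=read_camera("wrist");cv2.imwrite("pics/w2.png",im[:,:,::-1]);np.savez("w2.npz",p=P[0],R=P[1])
print(P[0].round(4),np.degrees(np.arctan2(P[1][1,0],P[1][0,0])),get_state()["qpos"].round(2))
E
```

```text
time: 2.9
eef_pos: [0.4981, -0.2525, 0.1573]
tcp_rot: [0.998, -0.066, -0.001, -0.001]
contact_force: [1.7, -0.1, -2.9]
opening: 0.695
time: 3.23
eef_pos: [0.4986, -0.253, 0.1979]
tcp_rot: [0.998, -0.066, -0.0, -0.0]
contact_force: [0.0, 0.7, -3.0]
opening: 0.696
[ 0.4986 -0.253   0.1979] -7.557475764737022 [-0.65  0.06  1.9  -0.    1.18  1.05]
```

View pics/w2.png

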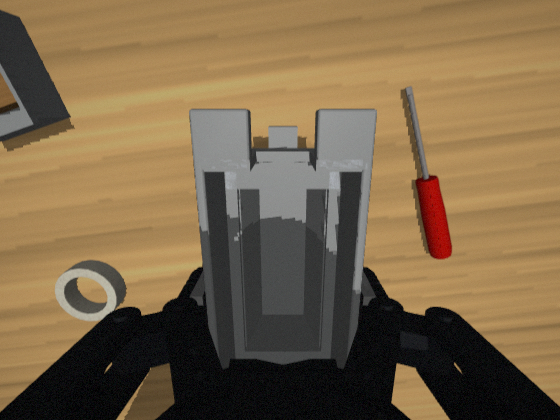

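Held square: opening 0.696 (59 mm), both front ear corners on row 110 at columns 190 and 376. Next I compute the bin's offset in the tool and the transit.

```bash
python3 - <<'E'
from h import *
c=camera_info("wrist");M=c["mount"]
d=np.c_[[(190,110),(376,110)],[1,1]]@np.linalg.inv(c["K"]).T
Z=.06/np.linalg.norm(d[0]-d[1]); T=(d*Z)@M[:3,:3].T+M[:3,3]; f=T.mean(0)
print("corners tool",T.round(4).tolist(),"centre in tool",(f-[.08,0,0]).round(4))
o=f-[.08,0,0]
yaw=np.radians(10.7+180);full=np.array([.4966,.173])
R=np.array([[np.cos(yaw),np.sin(yaw)],[np.sin(yaw),-np.cos(yaw)]])
t=full-R@o[:2];z=np.load("w2.npz");print("TCP target",t,"delta mm",(t-z["p"][:2])*1000)
E
```

```text
corners tool [[0.0799, -0.0291, -0.0406], [0.0799, 0.0309, -0.0405]] centre in tool [-0.0001  0.0009 -0.0405]
TCP target [0.49664429 0.1720537 ] delta mm [ -1.97257573 425.01078626]
```

Grip is centred within 1 mm. Transit is +425 mm in y with a +198.3° turn (28 rows of 7.08°), well above everything.

```bash
python3 -m jog '{"travel":[[0,15,0],[0,15,0],[0,15,0],[0,15,0],[0,15,0]],"dr":[[0,0,7.08],[0,0,7.08],[0,0,7.08],[0,0,7.08],[0,0,7.08]],"jaw":[255,255,255,255,255]}' && python3 -m jog '{"travel":[[0,15,0],[0,15,0],[0,15,0],[0,15,0],[0,15,0]],"dr":[[0,0,7.08],[0,0,7.08],[0,0,7.08],[0,0,7.08],[0,0,7.08]],"jaw":[255,255,255,255,255]}' && python3 -m jog '{"travel":[[0,15,0],[0,15,0],[0,15,0],[0,15,0],[0,15,0]],"dr":[[0,0,7.08],[0,0,7.08],[0,0,7.08],[0,0,7.08],[0,0,7.08]],"jaw":[255,255,255,255,255]}' && python3 -m jog '{"travel":[[0,15,0],[0,15,0],[0,15,0],[0,15,0],[0,15,0]],"dr":[[0,0,7.08],[0,0,7.08],[0,0,7.08],[0,0,7.08],[0,0,7.08]],"jaw":[255,255,255,255,255]}' && python3 -m jog '{"travel":[[0,15,0],[0,15,0],[0,15,0],[0,15,0],[0,15,0]],"dr":[[0,0,7.08],[0,0,7.08],[0,0,7.08],[0,0,7.08],[0,0,7.08]],"jaw":[255,255,255,255,255]}' && python3 -m jog '{"travel":[[0,17,0],[0,17,0],[-2,16,0],[0,0,0],[0,0,0]],"dr":[[0,0,7.08],[0,0,7.08],[0,0,7.08],[0,0,0],[0,0,0]],"jaw":[255,255,255,255,255]}' 
python3 - <<'E'
from h import *
import cv2
P=pose();im=read_camera("scene");cv2.imwrite("pics/s1.png",im[:,:,::-1])
yaw=np.degrees(np.arctan2(P[1][1,0],P[1][0,0]));print(P[0].round(4),yaw,get_state()["qpos"].round(2))
c=camera_info("scene")
# project predicted full-bin ear corners
y=np.radians(10.7);u=np.array([np.cos(y),np.sin(y)]);v=np.array([-u[1],u[0]]);m=np.array([.4966,.173])
for a,b in((.08,.03),(.08,-.03),(-.08,.011),(-.08,-.011)):
    X=np.r_[m+a*u+b*v,.07];q=c["K"]@(c["R"]@X+c["t"]);print((q[:2]/q[2]).round(1))
a=cv2.imread("pics/scene0.png")[195:275,295:395];b=cv2.imread("pics/s1.png")[150:290,270:420]
cv2.imwrite("pics/sc.png",np.hstack([cv2.resize(a,(400,320),interpolation=cv2.INTER_CUBIC),cv2.resize(b,(343,320),interpolation=cv2.INTER_CUBIC)]))
E
```

```text
time: 3.7
eef_pos: [0.4973, -0.1768, 0.1948]
tcp_rot: [0.97, 0.243, -0.002, -0.002]
contact_force: [0.2, 0.6, -2.1]
opening: 0.698
time: 4.12
eef_pos: [0.4972, -0.1019, 0.1949]
tcp_rot: [0.85, 0.527, -0.002, -0.003]
contact_force: [-0.2, 0.1, -1.8]
opening: 0.698
time: 4.53
eef_pos: [0.4971, -0.0272, 0.195]
tcp_rot: [0.65, 0.76, -0.001, -0.003]
contact_force: [1.0, -0.5, -1.8]
opening: 0.697
time: 4.95
eef_pos: [0.4971, 0.0475, 0.195]
tcp_rot: [0.388, 0.922, -0.001, -0.003]
contact_force: [0.1, -0.3, -2.8]
opening: 0.698
time: 5.37
eef_pos: [0.4971, 0.1222, 0.195]
tcp_rot: [0.089, 0.996, -0.0, -0.003]
contact_force: [-0.3, -0.6, -1.8]
opening: 0.699
time: 5.78
eef_pos: [0.4954, 0.1717, 0.1957]
tcp_rot: [-0.093, 0.996, -0.0, -0.003]
contact_force: [-0.5, 1.1, -2.0]
opening: 0.701
[0.4954 0.1717 0.1957] -169.35934370206655 [ 0.14 -0.01  1.97 -0.    1.18 -1.62]
[330.  256.2]
[308.8 238. ]
[377.9 211.2]
[370.1 205.4]
```

View pics/sc.png

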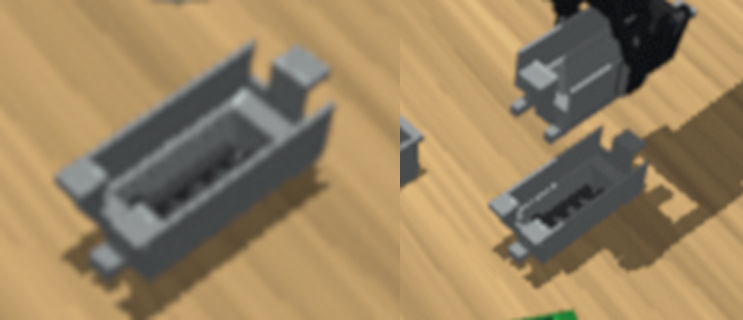

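Scene crop: full-bin ear corners at about (309,240), (330,257), (370,206) and (377,212.5). They lie within about 1.5 px of the points projected from the top-view measurement. The held bin's single ear is above the full bin's two-ear end, so it is turned correctly. Lower to just above contact, then feel for it.

```bash
python3 -m jog '{"travel":[[1.5,1,-20],[0,0,-30],[0,0,-25],[0,0,-15],[0,0,-8]],"dr":[[0,0,0],[0,0,0],[0,0,0],[0,0,0],[0,0,0]],"jaw":[255,255,255,255,255]}' && python3 -m jog '{"travel":[[0,0,-4],[0,0,0],[0,0,0]],"dr":[[0,0,0],[0,0,0],[0,0,0]],"jaw":[255,255,255]}' && python3 -m jog '{"travel":[[0,0,-3],[0,0,0]],"dr":[[0,0,0],[0,0,0]],"jaw":[255,255]}' && python3 -m jog '{"travel":[[0,0,-2],[0,0,0]],"dr":[[0,0,0],[0,0,0]],"jaw":[255,255]}'
```

```text
time: 6.25
eef_pos: [0.4962, 0.1712, 0.0969]
tcp_rot: [-0.092, 0.996, -0.0, -0.003]
contact_force: [-0.7, -0.1, -2.6]
opening: 0.698
time: 6.5
eef_pos: [0.4994, 0.1724, 0.0977]
tcp_rot: [-0.093, 0.996, -0.0, 0.001]
contact_force: [0.2, -0.7, -2.5]
opening: 0.696
time: 6.67
eef_pos: [0.4993, 0.1726, 0.0947]
tcp_rot: [-0.093, 0.996, 0.0, 0.001]
contact_force: [0.8, -0.8, -1.6]
opening: 0.699
time: 6.83
eef_pos: [0.4987, 0.1727, 0.092]
tcp_rot: [-0.093, 0.996, -0.0, 0.0]
contact_force: [-0.3, 0.3, -2.5]
opening: 0.7
```

```bash
python3 -m jog '{"travel":[[-1,0,-2],[0,0,-2],[0,0,0]],"dr":[[0,0,0],[0,0,0],[0,0,0]],"jaw":[255,255,255]}' && python3 -m jog '{"travel":[[0,0,-2],[0,0,0]],"dr":[[0,0,0],[0,0,0]],"jaw":[255,255]}' && python3 -m jog '{"travel":[[0,0,-1.5],[0,0,0]],"dr":[[0,0,0],[0,0,0]],"jaw":[255,255]}'
```

```text
time: 7.08
eef_pos: [0.4972, 0.1726, 0.0873]
tcp_rot: [-0.093, 0.996, -0.0, -0.0]
contact_force: [-0.5, 0.5, -2.9]
opening: 0.697
time: 7.25
eef_pos: [0.4974, 0.1726, 0.0854]
tcp_rot: [-0.093, 0.996, -0.0, -0.0]
contact_force: [-0.2, 0.3, -2.0]
opening: 0.697
time: 7.42
eef_pos: [0.4977, 0.1726, 0.0843]
tcp_rot: [-0.093, 0.996, 0.0, 0.0]
contact_force: [0.0, 0.2, -2.1]
opening: 0.696
```

```bash
python3 -m jog '{"travel":[[0,0,-1.5],[0,0,0]],"dr":[[0,0,0],[0,0,0]],"jaw":[255,255]}' && python3 -m jog '{"travel":[[0,0,-1.5],[0,0,0]],"dr":[[0,0,0],[0,0,0]],"jaw":[255,255]}'
python3 - <<'E'
from h import *
import cv2
im=read_camera("scene");b=im[150:290,270:420,::-1]
cv2.imwrite("pics/s2.png",cv2.resize(b,None,fx=4,fy=4,interpolation=cv2.INTER_CUBIC))
E
```

```text
time: 7.58
eef_pos: [0.4979, 0.1726, 0.0841]
tcp_rot: [-0.093, 0.996, -0.0, -0.0]
contact_force: [-2.5, -0.7, 3.5]
opening: 0.696
time: 7.75
eef_pos: [0.4979, 0.1727, 0.084]
tcp_rot: [-0.093, 0.996, -0.0, -0.001]
contact_force: [-7.3, -2.4, 13.3]
opening: 0.703
```

View pics/s2.png

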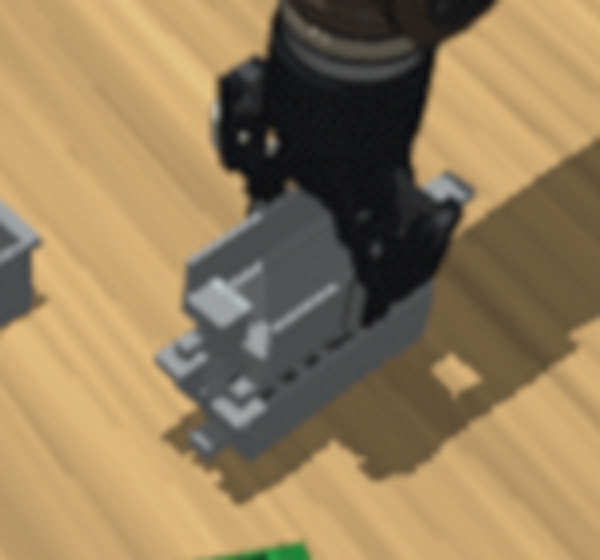

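Contact came at TCP z = 0.084 (predicted about 0.0835), with the lugs sitting on the two front ears. Relieve the press, open, retreat.

```bash
python3 -m jog '{"travel":[[0,0,1.5],[0,0,0],[0,0,0]],"dr":[[0,0,0],[0,0,0],[0,0,0]],"jaw":[255,130,100]}' 20 && python3 -m jog '{"travel":[[0,0,0],[0,0,0],[0,0,0],[0,0,0],[0,0,0]],"dr":[[0,0,0],[0,0,0],[0,0,0],[0,0,0],[0,0,0]],"jaw":[60,30,0,0,0]}' && python3 -m jog '{"travel":[[0,0,4],[0,0,12],[0,0,25],[0,0,30],[0,0,30]],"dr":[[0,0,0],[0,0,0],[0,0,0],[0,0,0],[0,0,0]],"jaw":[0,0,0,0,0]}' && python3 -m jog '{"travel":[[0,-20,25],[0,-35,0],[0,-35,0],[0,-35,0],[0,-35,0]],"dr":[[0,0,0],[0,0,0],[0,0,0],[0,0,0],[0,0,0]],"jaw":[0,0,0,0,0]}' && python3 -m jog '{"travel":[[0,-35,0],[0,-35,0],[0,-35,0],[0,-10,0],[0,0,0]],"dr":[[0,0,0],[0,0,0],[0,0,0],[0,0,0],[0,0,0]],"jaw":[0,0,0,0,0]}'
python3 - <<'E'
from h import *
import cv2
f=lambda b,k:cv2.resize(b[:,:,::-1],None,fx=k,fy=k,interpolation=cv2.INTER_CUBIC)
t=read_camera("top");s=read_camera("scene")
cv2.imwrite("pics/t3.png",t[:,:,::-1])
a=f(t[200:290,195:265],5);b=f(s[170:283,290:390],4)[:450]
cv2.imwrite("pics/f3.png",np.hstack([a[:450],b]))
E
```

```text
time: 8.05
eef_pos: [0.498, 0.1727, 0.084]
tcp_rot: [-0.093, 0.996, -0.0, 0.0]
contact_force: [-2.9, 0.1, 6.8]
opening: 0.695
time: 8.47
eef_pos: [0.4976, 0.1726, 0.0826]
tcp_rot: [-0.093, 0.996, -0.0, -0.0]
contact_force: [-0.1, 0.1, 0.5]
opening: 1.002
time: 8.88
eef_pos: [0.4972, 0.1726, 0.1854]
tcp_rot: [-0.093, 0.996, -0.0, -0.0]
contact_force: [0.7, -0.1, 0.2]
opening: 0.996
time: 9.3
eef_pos: [0.4977, 0.0113, 0.2106]
tcp_rot: [-0.093, 0.996, -0.0, 0.001]
contact_force: [0.5, 0.5, -0.2]
opening: 1.003
time: 9.72
eef_pos: [0.4978, -0.1047, 0.21]
tcp_rot: [-0.091, 0.996, -0.0, 0.001]
contact_force: [-0.6, -0.4, 1.5]
opening: 1.0
```

View pics/f3.png

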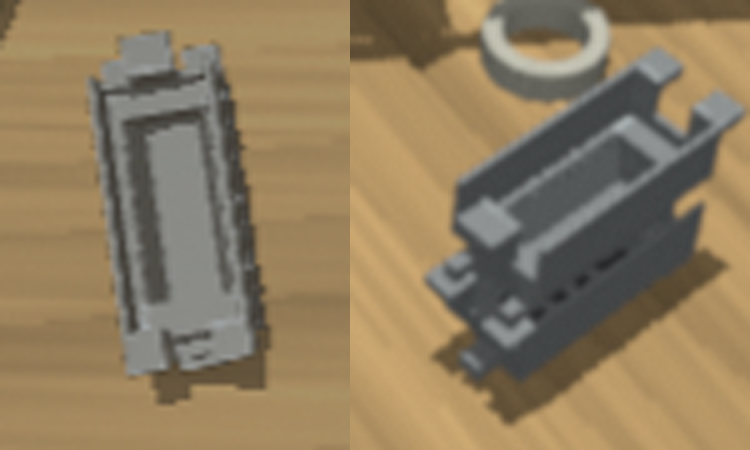

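```bash
python3 - <<'E'
from h import *
p=np.array([(128,375),(255,353),(120,40),(168,33)],float)/5-.4+[195,200]
for z in(.128,.108): info(f"upper z={z}",cast("top",p,z))
q=np.array([(75,277),(160,350)],float)/4-.38+[290,170]
q0=np.array([(57,180),(140,248)],float)/4-.38+[295,195]
print("full front ears now",cast("scene",q,.07)[:,:2].round(4).tolist(),"before",cast("scene",q0,.07)[:,:2].round(4).tolist())
# upper bin via scene: front ear outer corners and rear ear
s=np.array([(742-350,105),(660-350+22,68)],float)
import cv2
a=cv2.imread("pics/top0.png").astype(int);b=cv2.imread("pics/t3.png").astype(int)
for n,(x0,x1,y0,y1) in dict(short=(270,320,160,220)).items(): print(n,"mean abs diff",abs(a-b)[y0:y1,x0:x1].mean())
E
```

```text
upper z=0.128 mid [0.4962 0.1725 0.128 ] len 0.15761609252555775 yaw -169.23531435133654 ears 0.06015964407374913 0.02321542471207526
upper z=0.108 mid [0.4981 0.1753 0.108 ] len 0.1607328006826428 yaw -169.23531435133654 ears 0.061349243754895755 0.02367448763141891
full front ears now [[0.5828, 0.1599], [0.5714, 0.2188]] before [[0.583, 0.162], [0.5708, 0.2177]]
short mean abs diff 11.62
```

View pics/t3.png

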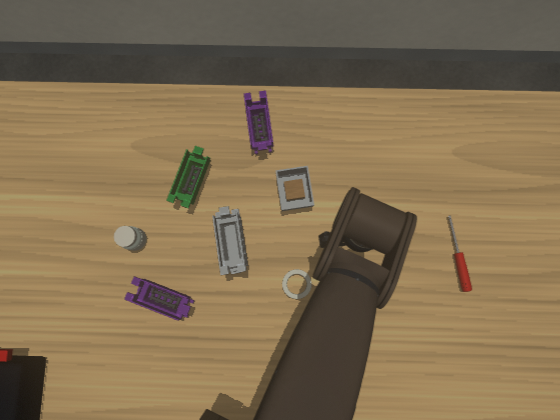

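The short bin (295,190) is where it was, so the pixel difference came from lighting and the arm's shadow. The stack stands at (231,241) and the arm is clear. Hand in.

```bash
python3 -c "
from plant import *
s=get_state();print(s['time'],s['contact_force']);print(sign_off())"
```

```text
9.8167 [ 1.1503001  -0.55049086  0.40746724]
the job is handed in; nothing more can be done
None
```

I picked up the empty grey bin, turned it end for end (+198°), lowered it until it touched the full bin, and let go. I handed the job in at 9.8 s; no verdict is reported.

**Final checks:**
- **Position:** in the top view the upper bin is centred at (0.496, 0.1725) and the full bin at (0.497, 0.173), so they are within about 1 mm.
- **Direction:** the upper bin points at −169.2° against +10.7° for the full bin, so it is turned 180° and in line to about 0.1°.
- **Height:** contact came at a tool height of 0.084 m, against the 0.0835 m predicted for a stacked fit. The scene view shows the lugs on the ears and the bin looking level, not nested. I did not measure the tilt.
- **Other objects:** the full bin's front ears moved by no more than about 2 mm, which is within measurement error. The short bin looks unmoved, and the arm is clear of everything.

**Checks that did not fully agree:**
- The top and wrist cameras differed by about 3 mm on the empty bin before I gripped it.
- A simple pixel difference over the short bin was not zero (11.6). I put this down to the arm's shadow, because the picture shows the bin in the same place.

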